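Empty a scoop of flange hardware into the parts bin

TASK

Pick up the loaded scoop by its handle, carry it level to the steel bin without spilling anything, and rest the front of the pan gently on the bin's rim with the scoop still level and its lip reaching over the inside. Then, with the lip kept at the rim, tip the scoop until all three nuts and both balls have gone into the bin. Lay the empty scoop back flat with its pan on the rubber mat, let go of it, and leave the other things on the bench where they are.

Things in the scene. Friction and masses are not known exactly. Their poses are not given: they have to be found in the camera images.
- scoop: loose flat bench scoop of 3 mm aluminium sheet with a black bar handle, 0.17 kg empty. Origin: middle of the pan's underside; x to the open front lip, y left, z up. Pan: x -50 to +54 mm, 106 mm wide, flat up to x +25 mm, then bent up by 6 degrees; side walls 23 mm, back wall 26 mm high, none in front. Centre of mass with load about 70 mm ahead of scoop_grip
- scoop_grip (a point): middle of the handle, where to grip it: x -90, y 0, z +40 mm in the scoop's frame. The handle is a straight level bar along -x from x -53 to -170 mm, 16 mm wide with flat upright sides, 24 mm tall (z 28 to 52 mm). Gripping with the tool leaned back some 25 degrees towards the handle's end leaves room to tip forward
- scoop_lip (a point): middle of the scoop's front lip: x +54, y 0, z +6 mm in the scoop's frame
- bin: square bin of plain sheet steel on a dark foot, cannot be shifted. Origin: middle of the foot's underside on the bench; x and y along the bin's walls. 160 x 160 mm outside, walls 4 mm thick and alike on all four sides, 51 mm deep inside. The foot's height is set differently each time and is not reported: the rim stands anywhere from 85 to 103 mm above the bench, level; find it by touch or sight
- mat: fixed thin black rubber mat, 200 (x) x 160 (y) x 3 mm; origin: middle of its underside. The scoop's pan starts on its middle, turned like the mat or nearly
- nut1: steel hexagon nut, 24 mm across the flats, 13 mm high, about 33 g, starts in the pan; origin: middle of its underside. On the scoop nuts stay put up to a slope of 25 to 36 degrees; tip the scoop about 60 degrees
- nut2: a nut like nut1
- nut3: a nut like nut1
- ball1_center (a point): centre of a loose steel ball of 20 mm diameter, about 33 g, that starts in the pan and rolls out forward on a slope of some 15 degrees or with a jerk
- ball2_center (a point): centre of a ball like the first
- flange: bystander: loose aluminium flange plug, 74 mm diameter foot, 40 mm high; origin: middle of its underside
- flask: bystander: loose white jar, 48 mm diameter, 100 mm high; origin: middle of its underside
- spanner: bystander: loose steel spanner 120 mm long, lying flat; origin: middle of its underside

How it is judged:
On the way, in this order (a step that is already met when the one before it is completed fails the run):
1. the scoop is lifted clear of the mat with all five pieces in its pan (height (world z) of scoop above 0.03 m and x of nut1 in the frame of scoop between -0.055 and 0.06 m and y of nut1 in the frame of scoop between -0.056 and 0.056 m and z of nut1 in the frame of scoop between 0 and 0.04 m and x of nut2 in the frame of scoop between -0.055 and 0.06 m and y of nut2 in the frame of scoop between -0.056 and 0.056 m and z of nut2 in the frame of scoop between 0 and 0.04 m and x of nut3 in the frame of scoop between -0.055 and 0.06 m and y of nut3 in the frame of scoop between -0.056 and 0.056 m and z of nut3 in the frame of scoop between 0 and 0.04 m and x of ball1_center in the frame of scoop between -0.055 and 0.06 m and y of ball1_center in the frame of scoop between -0.056 and 0.056 m and z of ball1_center in the frame of scoop between 0 and 0.04 m and x of ball2_center in the frame of scoop between -0.055 and 0.06 m and y of ball2_center in the frame of scoop between -0.056 and 0.056 m and z of ball2_center in the frame of scoop between 0 and 0.04 m), for 0.2 s.
2. the scoop rests on the bin's rim (contact force above 0.5 N), within 10 degrees of level, its lip over the inside of the bin, all five pieces still in its pan (contact force between scoop and bin above 0.5 N and angle between scoop's own z axis and vertical below 0.175 rad and x of scoop_lip in the frame of bin between -0.078 and 0.078 m and y of scoop_lip in the frame of bin between -0.078 and 0.078 m and z of scoop_lip in the frame of bin between 0.08 and 0.13 m and x of nut1 in the frame of scoop between -0.055 and 0.06 m and y of nut1 in the frame of scoop between -0.056 and 0.056 m and z of nut1 in the frame of scoop between 0 and 0.04 m and x of nut2 in the frame of scoop between -0.055 and 0.06 m and y of nut2 in the frame of scoop between -0.056 and 0.056 m and z of nut2 in the frame of scoop between 0 and 0.04 m and x of nut3 in the frame of scoop between -0.055 and 0.06 m and y of nut3 in the frame of scoop between -0.056 and 0.056 m and z of nut3 in the frame of scoop between 0 and 0.04 m and x of ball1_center in the frame of scoop between -0.055 and 0.06 m and y of ball1_center in the frame of scoop between -0.056 and 0.056 m and z of ball1_center in the frame of scoop between 0 and 0.04 m and x of ball2_center in the frame of scoop between -0.055 and 0.06 m and y of ball2_center in the frame of scoop between -0.056 and 0.056 m and z of ball2_center in the frame of scoop between 0 and 0.04 m), for 0.2 s.
3. the scoop is tipped by more than 30 degrees, its lip over the bin and lower than 125 mm above the bench, and all five pieces are inside the bin (angle between scoop's own z axis and vertical above 0.52 rad and x of scoop_lip in the frame of bin between -0.08 and 0.08 m and y of scoop_lip in the frame of bin between -0.08 and 0.08 m and z of scoop_lip in the frame of bin between 0 and 0.125 m and x of nut1 in the frame of bin between -0.08 and 0.08 m and y of nut1 in the frame of bin between -0.08 and 0.08 m and z of nut1 in the frame of bin between 0.03 and 0.083 m and x of nut2 in the frame of bin between -0.08 and 0.08 m and y of nut2 in the frame of bin between -0.08 and 0.08 m and z of nut2 in the frame of bin between 0.03 and 0.083 m and x of nut3 in the frame of bin between -0.08 and 0.08 m and y of nut3 in the frame of bin between -0.08 and 0.08 m and z of nut3 in the frame of bin between 0.03 and 0.083 m and x of ball1_center in the frame of bin between -0.08 and 0.08 m and y of ball1_center in the frame of bin between -0.08 and 0.08 m and z of ball1_center in the frame of bin between 0.03 and 0.083 m and x of ball2_center in the frame of bin between -0.08 and 0.08 m and y of ball2_center in the frame of bin between -0.08 and 0.08 m and z of ball2_center in the frame of bin between 0.03 and 0.083 m), for 0.2 s.
At the end, for the whole second after the job is handed in: all three nuts and both balls lie at rest inside the bin, below its rim; the scoop lies still, flat (within 3 degrees) and upright on the mat, the middle of its pan within 60 mm of the mat's middle, released (x of nut1 in the frame of bin between -0.08 and 0.08 m and y of nut1 in the frame of bin between -0.08 and 0.08 m and z of nut1 in the frame of bin between 0.03 and 0.083 m and x of nut2 in the frame of bin between -0.08 and 0.08 m and y of nut2 in the frame of bin between -0.08 and 0.08 m and z of nut2 in the frame of bin between 0.03 and 0.083 m and x of nut3 in the frame of bin between -0.08 and 0.08 m and y of nut3 in the frame of bin between -0.08 and 0.08 m and z of nut3 in the frame of bin between 0.03 and 0.083 m and x of ball1_center in the frame of bin between -0.08 and 0.08 m and y of ball1_center in the frame of bin between -0.08 and 0.08 m and z of ball1_center in the frame of bin between 0.03 and 0.083 m and x of ball2_center in the frame of bin between -0.08 and 0.08 m and y of ball2_center in the frame of bin between -0.08 and 0.08 m and z of ball2_center in the frame of bin between 0.03 and 0.083 m and linear speed of each of nut1, nut2, nut3, ball1, ball2 below 0.05 m/s and horizontal distance between scoop and mat below 0.06 m and angle between scoop's own z axis and vertical below 0.06 rad and height (world z) of scoop below 0.008 m and linear speed of scoop below 0.02 m/s); the robot touches nothing.
It fails at once if a piece is spilled (lies low down, outside the pan and outside the bin) ((height (world z) of nut1 below 0.025 m and horizontal distance between nut1 and scoop above 0.09 m) or (height (world z) of nut2 below 0.025 m and horizontal distance between nut2 and scoop above 0.09 m) or (height (world z) of nut3 below 0.025 m and horizontal distance between nut3 and scoop above 0.09 m) or (height (world z) of ball1_center below 0.025 m and horizontal distance between ball1_center and scoop above 0.09 m) or (height (world z) of ball2_center below 0.025 m and horizontal distance between ball2_center and scoop above 0.09 m)).
It fails at once if the scoop is pressed on the bin with more than 20 N (contact force between scoop and bin above 20 N).
It fails at once if the scoop is dropped: it moves faster than 0.9 m/s with no finger touching it (linear speed of scoop above 0.9 m/s and contact force between the fingers and scoop below 0.05 N).
It fails at once if the flange plug, the jar or the spanner is moved by more than 20 mm (distance of any of flange, flask, spanner from where it was at the start of the episode above 0.02 m).
It also fails if it takes over 72 s, if anything falls off the work surface, if the arm or the gripper's body presses on something with over 40 N, if the wrist force passes 120 N, or if a joint passes its speed limit or range.

ROBOT

A 7-joint arm with a two-finger parallel gripper is mounted at the origin on the work surface. World frame = base frame: x ahead of the robot, y to its left, z up, the work surface at z = 0. Lengths are in m, angles in rad, forces in N, time in s.
With the tool pointing down it reaches from about 0.4 to 0.85 m from the base axis. Payload 10.4 kg.
Tool frame: the origin (TCP) lies between the finger pads; the fingertips stand 22 mm ahead of it and the grasp point (between the pads) lies 3 mm ahead of it; z points along the fingers, y is the line along which they close (so a half turn about z gives the same grasp; the last joint's range is limited). The gripper opens to 85 mm and grips with 20 to 120 N. Pads are 22 mm wide; open, the fingers measure 114 mm over their backs; the gripper's body (76 mm by 85 mm) begins 54 mm behind the grasp point. The pads swing forward as they close: fully open they stand 13 mm farther back than shut.
Start: joints at [-1.344, 0.332, -0.065, 1.46, 0.022, 1.35, -0.088], TCP at [0.154, 0.606, 0.253] pointing down, gripper open.
Joint ranges: [-2.6, 2.6], [-0.5, 2.12], [-1.47, 1.34], [0.16, 2.42], [-1.27, 4.41], [0.06, 2.06], [-2.6, 2.6]. Speed limits (rad/s): [2.22, 2.22, 2.79, 2.79, 3.14, 3.14, 3.14].

INTERFACE

Orientations are given as a unit quaternion [x, y, z, w].
In Python, from workcell import manip, camera, ticket, boxes_of, outline_of gives the robot as it stands.
- The arm moves only by the tool carry_out, never from a script. Its argument "deltas" is a list of rows, each a list of 5 numbers: the shift along the tool's x, y, z as a fraction of full scale, then the turn about the tool's z as a fraction of full scale, then the opening, from -1 (shut) to 1 (fully open), so that 0 is half open. In form: [[tx, ty, tz, spin, gripper], ...]. A call has 1 to 20 rows; each row is the pose to reach, as a shift and turn from the pose commanded when the call began, along the tool's axes at that moment; what a row does not reach only later rows make up. Full scale, the value 1, is 150 mm for a shift and 30 degrees for a turn. A row lasts 1/8 s, in which the tool goes at most 62.5 mm and 10.7 degrees, less where a joint would pass 70% of its speed; a pose out of reach is approached as far as the arm can. A call with a number of a shift or a turn outside -1 to 1 is refused whole. A call with a gripper value outside its range is refused whole. The fingers move at their own pace and stop on an object; "force" is the grip in N (left out, the last holds). Time passes only in rows, so rows that repeat a pose let the fingers close. It gives the time, the measured TCP pose, the force, the opening and the grip force at its end, in the units of the state.
- manip.get_obs(): the state, without advancing time (a new reading comes with each control period).
- camera(name): name is "scene" or "top" or "wrist"; returns a dict with "img" (480x640x3 uint8, red, green, blue), "depth" (480x640 float32, m along the optical axis (not along the pixel's ray), 0 where there is no reading), "vertical_fov" (degrees; the focal length in pixels is half the picture's height over the tangent of half this angle, whatever the lens; pixels are square), "cx", "cy" (the principal point, pixels), "k1" (the pictures are not rectified: a ray, as slopes to the right and down, at radius r is drawn at 1 + k1 r^2 times it, then the intrinsics apply), "R" (3x3) and "t" (3): a world point X has camera coordinates R X + t. Camera axes: x right, y down, z forward; pixel columns grow to the right and rows downward; lengths in m; the calibration is good to about 2 mm. A picture is of the moment at which its call begins.
- ticket.hand_in(): hands the job in; it is judged then, once.
Trained networks look in a picture, given as the dict that the camera call returned (one of the last four; its "shot" number tells which), for a name from the list of things; names that differ only in an ending like _2 or _b are one class to them, and where a whole thing is asked for, a point or a joint stands for the part that bears it (a point fixed in the world has none). Each returns a list of dicts, best first, with "conf" (0 to 1); they miss things now and then, are a little off and sometimes report something else, mostly with a low value. They report only what shows in the picture. A call takes as long as a camera call.
- boxes_of(query, picture): "position" ([x, y, z] in m, in world coordinates, good to about 4 mm: the middle of the surface that is visible of it).
- outline_of(query, picture): "region" (480x640 bool, what is visible of it).
The state is a dict: "clock": time; "joint_pos": joint angles; "joint_velocities": joint speeds; "tau": joint torques, N m; "position": TCP position; "ee_rot": TCP orientation; "ft_force": force on the tool from outside, world axes, zero at the start; "torque": the same for the moment, N m; "grip_width": opening from 0.0 (shut) to 1.0 (fully open); "grasp_force": force on a finger pad.
Only numpy, scipy, OpenCV 4.12 (cv2) and the standard library are available. Lean on these libraries where they do the work, as an engineer would, in place of code of your own. Each camera call takes 0.05 s, during which the arm holds its last target. There are 200 camera calls.

## Working session

There is one attempt and no reset: what is moved stays moved. The work goes in short steps, Python scripts to look and compute and a tool call to move; the robot and the scene stay as the last step left them, time stands still between calls to the robot, and variables do not carry over. Pictures are saved under pics/ and viewed, at most 10 in all, crops included, and the job is handed in when it is done.

Besides the shell and the picture viewer there is one more tool, called after "Call:" as a command line: name --pt "numbers of a row" for each row, then --argument value for the rest. carry_out: Moves the arm, as the interface text tells. Its arguments: {"type":"object","properties":{"deltas":{"type":"array","items":{"type":"array","items":{"type":"number"}}},"force":{"type":"number"}},"required":["deltas"]}

```bash
mkdir -p pics; cat > h.py <<'E'
import numpy as np, cv2
from workcell import manip, camera, ticket, boxes_of, outline_of
from scipy.spatial.transform import Rotation as Ro
def px2w(p,u,v,d):
    f=240/np.tan(np.radians(p["vertical_fov"])/2)
    K=np.array([[f,0,p["cx"]],[0,f,p["cy"]],[0,0,1.]])
    q=cv2.undistortPoints(np.stack([u,v],-1).astype(float).reshape(-1,1,2),K,np.array([p["k1"],0,0,0.])).reshape(-1,2)
    d=np.asarray(d).reshape(-1)
    c=np.c_[q*d[:,None],d]
    return (c-np.array(p["t"]))@np.array(p["R"])
def cloud(p,m):
    v,u=np.nonzero(m&(p["depth"]>0)); return px2w(p,u,v,p["depth"][v,u])
def st():
    o=manip.get_obs(); print(np.round(o["clock"],2),np.round(o["position"],4),np.round(Ro.from_quat(o["ee_rot"]).as_matrix(),3).tolist(),np.round(o["ft_force"],1),np.round(o["torque"],2),np.round(o["grip_width"],3),np.round(o["grasp_force"],1)); return o
def save(p,n): cv2.imwrite(f"pics/{n}.png",cv2.cvtColor(p["img"],cv2.COLOR_RGB2BGR))
E
python3 - <<'E'
from h import *
st()
for n in ("top","scene"):
    p=camera(n); save(p,n+"0")
    for q in ["scoop","scoop_grip","scoop_lip","bin","mat","flange","flask","spanner","nut1","ball1_center"]:
        b=boxes_of(q,p); print(n,q,[(np.round(x["position"],3).tolist(),round(x["conf"],2)) for x in b[:4]])
    for q in ["scoop","bin","mat"]:
        o=outline_of(q,p)
        if o:
            c=cloud(p,o[0]["region"]); print(q,len(c),np.round(np.percentile(c,[1,50,99],axis=0),3).tolist(), [np.round(x,3) for x in cv2.minAreaRect((c[:,:2]).astype(np.float32))])
E
```

```text
0.0 [0.1544 0.6053 0.2525] [[-0.969, 0.247, -0.0], [0.247, 0.969, -0.001], [-0.0, -0.001, -1.0]] [0.2 0.7 0.4] [ 0.01 -0.06  0.01] 1.003 0.0
top scoop [([0.644, -0.206, 0.013], 0.73)]
top scoop_grip [([0.647, -0.207, 0.01], 0.87)]
top scoop_lip [([0.648, -0.203, 0.006], 0.65)]
top bin [([0.671, 0.221, 0.038], 0.55)]
top mat [([0.677, -0.2, 0.0], 0.65)]
top flange [([0.768, -0.005, 0.039], 0.57)]
top flask [([0.468, 0.002, 0.1], 0.6)]
top spanner [([0.602, -0.003, 0.009], 0.86)]
top nut1 [([0.649, -0.18, 0.019], 0.7), ([0.622, -0.233, 0.019], 0.53), ([0.613, -0.172, 0.018], 0.45)]
top ball1_center [([0.615, -0.201, 0.022], 0.41), ([0.468, 0.003, 0.096], 0.31)]
scoop 4346 [[0.487, -0.253, 0.001], [0.643, -0.205, 0.007], [0.704, -0.143, 0.057]] [array([ 0.594, -0.207]), array([0.225, 0.114]), np.float64(7.125)]
bin 11726 [[0.578, 0.119, 0.032], [0.67, 0.219, 0.037], [0.757, 0.302, 0.089]] [array([0.676, 0.228]), array([0.199, 0.179]), np.float64(74.891)]
mat 6783 [[0.556, -0.287, -0.002], [0.674, -0.205, 0.002], [0.756, -0.124, 0.006]] [array([ 0.657, -0.206]), array([0.202, 0.163]), np
[... 378 characters left out ...]
0.064], 0.82)]
scene spanner [([0.604, -0.004, 0.008], 0.88), ([0.661, -0.217, 0.022], 0.52)]
scene nut1 [([0.618, -0.172, 0.019], 0.89), ([0.654, -0.18, 0.016], 0.88), ([0.626, -0.237, 0.02], 0.8)]
scene ball1_center [([0.626, -0.202, 0.021], 0.66)]
scoop 6777 [[0.493, -0.253, 0.002], [0.641, -0.205, 0.007], [0.706, -0.143, 0.054]] [array([ 0.583, -0.197]), array([0.245, 0.12 ]), np.float64(5.882)]
bin 167 [[0.609, -0.21, 0.014], [0.62, -0.203, 0.021], [0.626, -0.193, 0.025]] [array([ 0.616, -0.199]), array([0.017, 0.023]), np.float64(37.782)]
mat 8894 [[0.56, -0.284, -0.001], [0.712, -0.235, 0.001], [0.758, -0.122, 0.004]] [array([ 0.656, -0.202]), array([0.201, 0.162]), np.float64(4.093)]
```

View pics/top0.png

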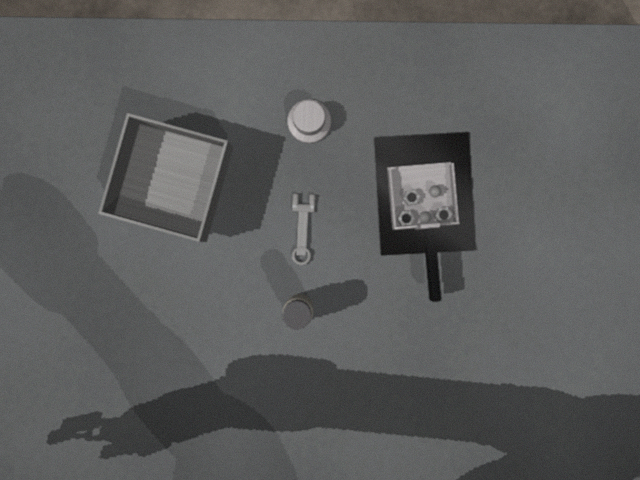

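```bash
python3 - <<'E'
from h import *
p=camera("top")
c=cloud(p,p["depth"]>0)
# bin rim
m=(c[:,2]>.078)&(c[:,2]<.115)&(c[:,1]>.1)&(c[:,1]<.34)&(c[:,0]>.55)&(c[:,0]<.8)
r=c[m]; print("rim",m.sum(),np.percentile(r[:,2],[5,25,50,75,95]),cv2.minAreaRect(r[:,:2].astype(np.float32)))
f=c[(c[:,2]<.07)&(c[:,2]>.02)&(abs(c[:,0]-.67)<.05)&(abs(c[:,1]-.21)<.05)]; print("floor",np.median(f[:,2]),len(f))
# handle
m=(c[:,2]>.042)&(c[:,2]<.07)&(c[:,1]<-.12)&(c[:,1]>-.3)&(c[:,0]>.42)&(c[:,0]<.62)
r=c[m]; print("handle",m.sum(),np.median(r[:,2]),cv2.minAreaRect(r[:,:2].astype(np.float32)),r.min(0),r.max(0))
vx,vy,x0,y0=cv2.fitLine(r[:,:2].astype(np.float32),cv2.DIST_HUBER,0,.01,.01).ravel(); print(np.degrees(np.arctan2(vy,vx)),x0,y0)
E
```

```text
rim 1530 [0.07947865 0.08446853 0.08614581 0.08728517 0.08875417] ((0.6666855812072754, 0.2111450731754303), (0.16193734109401703, 0.16021156311035156), 75.38984680175781)
floor 0.03579250805238515 3774
handle 897 0.05374959916123165 ((0.5416150689125061, -0.20973284542560577), (0.1229686290025711, 0.029542820528149605), 6.0969085693359375) [ 0.4801536  -0.22256012  0.0422659 ] [ 0.60362645 -0.1886223   0.05951622]
5.538367 0.54386234 -0.20803036
```

Call:
carry_out --pt "-0.76 -0.927 0 0 1" --pt "-0.76 -0.927 0 0 1" --pt "-0.76 -0.927 0 0 1" --pt "-0.76 -0.927 0 0 1"

```text
clock: 1.95
position: [0.2332, 0.4396, 0.2539]
ee_rot: [0.127, 0.992, 0.0, 0.0]
ft_force: [0.0, 0.5, -0.1]
grip_width: 0.997
grasp_force: 0.0
```

Call:
carry_out --pt "-0.76 -0.927 0 0 1" --pt "-0.76 -0.927 0 0 1" --pt "-0.76 -0.927 0 0 1" --pt "-0.76 -0.927 0 0 1"

```text
clock: 2.45
position: [0.3082, 0.2775, 0.2538]
ee_rot: [0.127, 0.992, 0.001, 0.0]
ft_force: [-0.7, 0.8, 0.0]
grip_width: 1.003
grasp_force: 0.0
```

Call:
carry_out --pt "-0.76 -0.927 0 0 1" --pt "-0.76 -0.927 0 0 1" --pt "-0.76 -0.927 0 0 1" --pt "-0.76 -0.927 0 0 1"

```text
clock: 2.95
position: [0.3841, 0.1151, 0.2537]
ee_rot: [0.127, 0.992, 0.0, 0.0]
ft_force: [-0.1, 0.1, -0.9]
grip_width: 0.999
grasp_force: 0.0
```

Call:
carry_out --pt "-0.76 -0.927 0 0 1" --pt "-0.76 -0.927 0 0 1" --pt "-0.76 -0.927 0 0 1" --pt "-0.76 -0.927 0 0 1"

```text
clock: 3.45
position: [0.4603, -0.0477, 0.2536]
ee_rot: [0.126, 0.992, -0.001, 0.001]
ft_force: [-0.0, 0.8, -0.5]
grip_width: 0.998
grasp_force: 0.0
```

Call:
carry_out --pt "-0.76 -0.927 0 -0.66 1" --pt "-0.76 -0.927 0 -0.66 1" --pt "-0.76 -0.927 0 -0.66 1" --pt "-0.76 -0.927 0 -0.66 1" --pt "-0.76 -0.927 0 -0.66 1"

```text
clock: 4.08
position: [0.536, -0.2082, 0.2523]
ee_rot: [-0.048, 0.999, -0.0, -0.001]
ft_force: [0.1, 0.5, -1.1]
grip_width: 1.003
grasp_force: 0.0
```

```bash
python3 - <<'E'
from h import *
o=st()
p=camera("wrist"); save(p,"w1")
c=cloud(p,p["depth"]>0)
m=(c[:,2]>.044)&(c[:,2]<.07)&(c[:,1]<-.16)&(c[:,1]>-.26)&(c[:,0]>.42)&(c[:,0]<.595)
r=c[m]; print("handle",m.sum(),np.median(r[:,2]),r.min(0),r.max(0),cv2.minAreaRect(r[:,:2].astype(np.float32)))
vx,vy,x0,y0=cv2.fitLine(r[:,:2].astype(np.float32),cv2.DIST_HUBER,0,.01,.01).ravel(); print(np.degrees(np.arctan2(vy,vx)),x0,y0)
for q in ["scoop_grip","scoop_lip"]:
    b=boxes_of(q,p); print(q,[(np.round(x["position"],3).tolist(),round(x["conf"],2)) for x in b[:4]])
E
```

```text
4.08 [ 0.536  -0.2082  0.2523] [[-0.995, -0.096, -0.002], [-0.096, 0.995, -0.001], [0.002, -0.001, -1.0]] [ 0.1  0.5 -1.1] [ 0.02 -0.01  0.01] 1.003 0.0
handle 2033 0.055156441897858864 [ 0.48041103 -0.2212373   0.04438219] [ 0.59494862 -0.19495926  0.05785641] ((0.538204550743103, -0.20831619203090668), (0.11523886024951935, 0.01601279526948929), 5.3649187088012695)
5.71457 0.5350488 -0.20844468
scoop_grip [([0.632, -0.206, 0.012], 0.76)]
scoop_lip [([0.636, -0.204, 0.01], 0.67)]
```

View pics/w1.png

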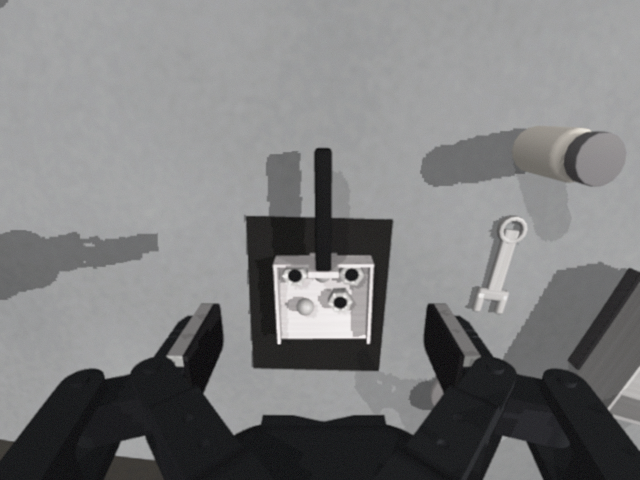

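Call:
carry_out --pt "0.04 0 0.3 0 1" --pt "0.04 0 0.6 0 1" --pt "0.04 0 0.85 0 1" --pt "0.04 0 0.85 0 1"

```text
clock: 4.72
position: [0.5278, -0.2069, 0.1239]
ee_rot: [-0.049, 0.999, 0.001, -0.002]
ft_force: [-0.1, 0.2, 0.0]
grip_width: 0.997
grasp_force: 0.0
```

Call:
carry_out --pt "0 0 0.2 0 1" --pt "0 0 0.4 0 1" --pt "0 0 0.525 0 1" --pt "0 0 0.525 0 1" --pt "0 0 0.525 0 0.2" --pt "0 0 0.525 0 -0.2" --pt "0 0 0.525 0 -0.5" --pt "0 0 0.525 0 -0.7" --pt "0 0 0.525 0 -1" --pt "0 0 0.525 0 -1" --pt "0 0 0.525 0 -1" --pt "0 0 0.525 0 -1" --force 100

```text
clock: 6.22
position: [0.5291, -0.2095, 0.0473]
ee_rot: [-0.048, 0.999, 0.0, 0.0]
ft_force: [-2.5, 0.9, 5.3]
grip_width: 0.166
grasp_force: 97.4
```

```bash
python3 - <<'E'
from h import *
o=st()
E
```

```text
6.22 [ 0.5291 -0.2095  0.0473] [[-0.995, -0.096, 0.0], [-0.096, 0.995, 0.0], [-0.0, 0.0, -1.0]] [-2.5  0.9  5.3] [0.21 0.23 0.1 ] 0.166 97.4
```

Call:
carry_out --pt "0 0 -0.02 0 -1" --pt "0 0 -0.06 0 -1" --pt "0 0 -0.12 0 -1" --pt "0 0 -0.2 0 -1" --pt "0 0 -0.26 0 -1" --pt "0 0 -0.3 0 -1" --pt "0 0 -0.32 0 -1" --pt "0 0 -0.32 0 -1" --force 120

```text
clock: 7.22
position: [0.5289, -0.2095, 0.095]
ee_rot: [-0.048, 0.999, 0.0, 0.0]
ft_force: [-0.3, -0.4, -2.5]
grip_width: 0.167
grasp_force: 117.2
```

```bash
cat >> h.py <<'E'
def incl(p):
    "pitch of handle + rough tip estimate in tool frame via scoop outline points"
    o=manip.get_obs(); R=Ro.from_quat(o["ee_rot"]).as_matrix()
    g=outline_of("scoop",p)
    if not g: print("no scoop"); return
    c=(cloud(p,g[0]["region"])-o["position"])
    a=-c@R[:,0]; b=c@R[:,1]; z=c[:,2]   # forward, lateral, up
    f=[]
    for lo in range(-60,200,20):
        m=(a*1e3>=lo)&(a*1e3<lo+20)
        if m.sum()>15: f.append((lo+10,int(m.sum()),*[round(1e3*x) for x in np.percentile(z[m],[10,50,90])]))
    print(f)
    return a,b,z
E
python3 - <<'E'
from h import *
o=st()
p=camera("scene"); incl(p)
p=camera("wrist"); incl(p); save(p,"w2")
E
```

```text
7.22 [ 0.5289 -0.2095  0.095 ] [[-0.995, -0.096, -0.0], [-0.096, 0.995, 0.0], [-0.0, 0.0, -1.0]] [-0.3 -0.4 -2.5] [-0.02  0.31 -0.  ] 0.167 117.2
[(-10, 52, -97, 6, 7), (10, 157, -13, 5, 6), (30, 203, -11, 4, 6), (50, 220, -12, 4, 6), (70, 1472, -38, -23, 4), (90, 622, -45, -43, -25), (110, 843, -45, -43, -26), (130, 1003, -45, -44, -27), (150, 1257, -45, -43, -30), (170, 1148, -43, -42, -34)]
[(-50, 1623, -6, 7, 8), (-30, 2363, 7, 8, 8), (-10, 1999, 6, 8, 8), (10, 1607, 7, 7, 8), (30, 1304, 6, 7, 8), (70, 461, -42, -31, -21), (90, 49, -23, -22, -21)]
```

Call:
carry_out --pt "0 0 -0.03 0 -1" --pt "0 0 -0.09 0 -1" --pt "0 0 -0.18 0 -1" --pt "0 0 -0.29 0 -1" --pt "0 0 -0.4 0 -1" --pt "0 0 -0.5 0 -1" --pt "0 0 -0.57 0 -1" --pt "0 0 -0.62 0 -1" --pt "0 0 -0.64 0 -1"

```text
clock: 8.55
position: [0.529, -0.2095, 0.1913]
ee_rot: [-0.048, 0.999, 0.0, 0.0]
ft_force: [0.4, 0.5, -2.6]
grip_width: 0.165
grasp_force: 117.3
```

Call:
carry_out --pt "0 0.02 0 0 -1" --pt "0.005 0.06 0 0 -1" --pt "0.01 0.12 0 0 -1" --pt "0.015 0.2 0 0 -1" --pt "0.02 0.29 0 0 -1" --pt "0.03 0.38 0 0 -1" --pt "0.04 0.48 0 0 -1" --pt "0.045 0.58 0 0 -1" --pt "0.055 0.69 0 0 -1" --pt "0.065 0.8 0 0 -1"

```text
clock: 9.8
position: [0.5075, -0.0898, 0.1911]
ee_rot: [-0.048, 0.999, 0.0, 0.0]
ft_force: [-0.6, -0.2, -3.5]
grip_width: 0.163
grasp_force: 117.3
```

Call:
carry_out --pt "0.005 0.1 0 0 -1" --pt "0.015 0.2 0 0 -1" --pt "0.025 0.3 0 0 -1" --pt "0.03 0.4 0 0 -1" --pt "0.04 0.5 0 0 -1" --pt "0.05 0.6 0 0 -1" --pt "0.06 0.7 0 0 -1" --pt "0.065 0.8 0 0 -1"

```text
clock: 10.8
position: [0.4862, 0.0285, 0.1911]
ee_rot: [-0.048, 0.999, 0.0, 0.0]
ft_force: [1.0, -0.7, -3.5]
grip_width: 0.165
grasp_force: 117.3
```

Call:
carry_out --pt "0.005 0.1 0 0 -1" --pt "0.015 0.2 0 0 -1" --pt "0.025 0.3 0 0 -1" --pt "0.03 0.4 0 0 -1" --pt "0.04 0.5 0 0 -1" --pt "0.05 0.6 0 0 -1" --pt "0.06 0.7 0 0 -1" --pt "0.065 0.8 0 0 -1"

```text
clock: 11.8
position: [0.4652, 0.147, 0.191]
ee_rot: [-0.048, 0.999, 0.0, -0.0]
ft_force: [0.4, 0.2, -4.5]
grip_width: 0.164
grasp_force: 117.3
```

Call:
carry_out --pt "0.005 0.1 0 0 -1" --pt "0.01 0.2 0 0 -1" --pt "0.02 0.3 0 0 -1" --pt "0.03 0.4 0 0 -1" --pt "0.035 0.49 0 0 -1" --pt "0.04 0.57 0 0 -1" --pt "0.05 0.64 0 0 -1" --pt "0.055 0.7 0 0 -1" --pt "0.06 0.75 0 0 -1" --pt "0.06 0.79 0 0 -1" --pt "0.065 0.81 0 0 -1" --pt "0.065 0.82 0 0 -1"

```text
clock: 13.3
position: [0.4439, 0.2675, 0.191]
ee_rot: [-0.048, 0.999, -0.0, -0.0]
ft_force: [-0.0, -0.0, -3.0]
grip_width: 0.166
grasp_force: 117.3
```

Call:
carry_out --pt "0 0 0 0.02 -1" --pt "0 0 0 0.05 -1" --pt "0 0 0 0.1 -1" --pt "0 0 0 0.16 -1" --pt "0 0 0 0.23 -1" --pt "0 0 0 0.3 -1" --pt "0 0 0 0.37 -1" --pt "0 0 0 0.44 -1" --pt "0 0 0 0.51 -1" --pt "0 0 0 0.57 -1" --pt "0 0 0 0.62 -1" --pt "0 0 0 0.65 -1" --pt "0 0 0 0.67 -1" --pt "0 0 0 0.67 -1"

```text
clock: 15.05
position: [0.444, 0.2675, 0.1911]
ee_rot: [0.127, 0.992, 0.0, -0.0]
ft_force: [-0.5, -0.3, -3.2]
grip_width: 0.168
grasp_force: 117.3
```

```bash
python3 - <<'E'
from h import *
o=st()
p=camera("scene"); incl(p);save(p,"s3")
for q in ["nut1","ball1_center"]:
    b=boxes_of(q,p); print(q,[(np.round(x["position"],3).tolist(),round(x["conf"],2)) for x in b[:4]])
p=camera("top"); save(p,"t3"); incl(p)
c=cloud(p,p["depth"]>0)
R=Ro.from_quat(o["ee_rot"]).as_matrix(); C=np.array([.667,.211])
d=np.array([np.cos(np.radians(-14.6)),np.sin(np.radians(-14.6))])
print("TCP in bin",(o["position"][:2]-C)@d,(o["position"][:2]-C)@[-d[1],d[0]], "yaw",np.degrees(np.arctan2(-R[1,0],-R[0,0])))
E
```

```text
15.05 [0.444  0.2675 0.1911] [[-0.968, 0.252, 0.0], [0.252, 0.968, 0.0], [0.0, 0.0, -1.0]] [-0.5 -0.3 -3.2] [0.15 0.31 0.03] 0.168 117.3
[(-50, 41, -193, -192, -7), (-30, 31, -12, -5, 1), (10, 78, -13, 1, 5), (30, 117, -14, -1, 5), (50, 113, -14, 0, 5), (70, 729, -33, -23, 1), (90, 306, -44, -36, -25), (110, 269, -44, -37, -26), (130, 423, -45, -42, -26), (150, 480, -44, -43, -27), (170, 459, -43, -42, -29)]
nut1 [([0.539, 0.27, 0.16], 0.67), ([0.53, 0.211, 0.162], 0.57), ([0.574, 0.246, 0.156], 0.49)]
ball1_center [([0.536, 0.239, 0.161], 0.45)]
[(-50, 53, -5, 5, 7), (10, 125, -6, 5, 7), (30, 246, -8, 5, 7), (50, 231, -7, 5, 7), (70, 731, -43, -21, 6), (90, 450, -44, -42, -24), (110, 972, -45, -43, -29), (130, 791, -45, -43, -27), (150, 1133, -45, -43, -31), (170, 835, -43, -41, -36)]
TCP in bin -0.230096205659744 -0.0015217950106680145 yaw -14.614965055161523
```

Call:
carry_out --pt "0 0 0.01 0 -1" --pt "0 0 0.04 0 -1" --pt "0 0 0.09 0 -1" --pt "0 0 0.15 0 -1" --pt "0 0 0.21 0 -1" --pt "0 0 0.27 0 -1" --pt "0 0 0.32 0 -1" --pt "0 0 0.35 0 -1" --pt "0 0 0.365 0 -1" --pt "0 0 0.37 0 -1" --pt "0 0 0.37 0 -1"

```text
clock: 16.73
position: [0.444, 0.2676, 0.1357]
ee_rot: [0.127, 0.992, 0.0, 0.0]
ft_force: [0.2, -0.8, -3.4]
grip_width: 0.163
grasp_force: 117.3
```

Call:
carry_out --pt "0 0 0.007 0 -1" --pt "0 0 0.007 0 -1" --pt "0 0 0.007 0 -1"

```text
clock: 17.1
position: [0.444, 0.2676, 0.1346]
ee_rot: [0.127, 0.992, 0.0, 0.0]
ft_force: [0.1, 0.5, -2.7]
grip_width: 0.167
grasp_force: 117.3
```

Call:
carry_out --pt "0 0 0.007 0 -1" --pt "0 0 0.007 0 -1" --pt "0 0 0.007 0 -1"

```text
clock: 17.48
position: [0.444, 0.2675, 0.1335]
ee_rot: [0.127, 0.992, 0.0, 0.0]
ft_force: [0.2, -0.1, -3.6]
grip_width: 0.162
grasp_force: 117.3
```

```bash
python3 - <<'E'
from h import *
st()
E
```

```text
17.48 [0.444  0.2675 0.1335] [[-0.968, 0.252, 0.0], [0.252, 0.968, 0.0], [0.0, 0.0, -1.0]] [ 0.2 -0.1 -3.6] [0.1  0.3  0.03] 0.162 117.3
```

Call:
carry_out --pt "0 0 0.007 0 -1" --pt "0 0 0.007 0 -1" --pt "0 0 0.007 0 -1"

```text
clock: 17.85
position: [0.444, 0.2676, 0.1325]
ee_rot: [0.127, 0.992, 0.0, 0.0]
ft_force: [-0.4, 0.0, -2.1]
grip_width: 0.165
grasp_force: 117.4
```

Call:
carry_out --pt "0 0 0.007 0 -1" --pt "0 0 0.007 0 -1" --pt "0 0 0.007 0 -1"

```text
clock: 18.23
position: [0.4438, 0.2677, 0.1315]
ee_rot: [0.127, 0.992, 0.0, -0.0]
ft_force: [-4.0, 1.4, 1.9]
grip_width: 0.163
grasp_force: 118.0
```

```bash
python3 - <<'E'
from h import *
st()
E
```

```text
18.23 [0.4438 0.2677 0.1315] [[-0.968, 0.252, -0.0], [0.252, 0.968, 0.0], [0.0, 0.0, -1.0]] [-4.   1.4  1.9] [ 0.05  0.57 -0.15] 0.163 118.0
```

Call:
carry_out --pt "0 0 0 0 -1" --pt "0 0 0 0 -1" --pt "0 0 0 0 -1"

```text
clock: 18.6
position: [0.4438, 0.2677, 0.1314]
ee_rot: [0.127, 0.992, 0.0, -0.0]
ft_force: [-5.7, 1.3, 2.1]
grip_width: 0.164
grasp_force: 118.1
```

Call:
carry_out --pt "0 0 -0.02 0 -1" --pt "0 0 -0.04 0 -1" --pt "0 0 -0.07 0 -1" --pt "-0.01 0 -0.07 0 -1" --pt "-0.03 0 -0.07 0 -1" --pt "-0.07 0 -0.07 0 -1" --pt "-0.13 0 -0.07 0 -1" --pt "-0.2 0 -0.07 0 -1" --pt "-0.28 0 -0.07 0 -1" --pt "-0.36 0 -0.07 0 -1" --pt "-0.44 0 -0.07 0 -1" --pt "-0.52 0 -0.07 0 -1" --pt "-0.59 0 -0.07 0 -1" --pt "-0.65 0 -0.07 0 -1" --pt "-0.7 0 -0.07 0 -1" --pt "-0.74 0 -0.07 0 -1" --pt "-0.77 0 -0.07 0 -1" --pt "-0.79 0 -0.07 0 -1" --pt "-0.8 0 -0.07 0 -1" --pt "-0.8 0 -0.07 0 -1"

```text
clock: 21.1
position: [0.56, 0.2373, 0.1419]
ee_rot: [0.127, 0.992, 0.0, -0.0]
ft_force: [0.5, -0.7, -2.5]
grip_width: 0.169
grasp_force: 117.3
```

Call:
carry_out --pt "0 0 0.01 0 -1" --pt "0 0 0.03 0 -1" --pt "0 0 0.06 0 -1" --pt "0 0 0.09 0 -1" --pt "0 0 0.12 0 -1" --pt "0 0 0.15 0 -1" --pt "0 0 0.17 0 -1" --pt "0 0 0.18 0 -1" --pt "0 0 0.19 0 -1" --pt "0 0 0.19 0 -1"

```text
clock: 22.35
position: [0.5601, 0.2373, 0.1134]
ee_rot: [0.127, 0.992, 0.0, 0.0]
ft_force: [-0.1, -0.0, -2.7]
grip_width: 0.168
grasp_force: 117.3
```

```bash
python3 - <<'E'
from h import *
o=st()
p=camera("scene"); incl(p)
p=camera("top"); incl(p); save(p,"t4")
E
```

```text
22.35 [0.5601 0.2373 0.1134] [[-0.968, 0.252, 0.0], [0.252, 0.968, 0.0], [0.0, 0.0, -1.0]] [-0.1 -0.  -2.7] [ 0.09  0.38 -0.01] 0.168 117.3
[(-50, 21, -15, -10, -5), (-30, 38, -15, -9, -5), (10, 96, -12, 4, 6), (30, 163, -18, -1, 5), (50, 161, -14, 0, 5), (70, 752, -33, -23, 3), (90, 299, -45, -38, -24), (110, 370, -45, -40, -25), (130, 489, -45, -43, -27), (150, 627, -45, -43, -26), (170, 382, -43, -41, -27), (190, 17, -28, -27, -26)]
[(-50, 71, -6, 5, 7), (-30, 115, -7, 5, 7), (10, 43, -7, 5, 7), (30, 186, -6, 5, 7), (50, 186, -7, 5, 8), (70, 440, -44, -20, 7), (90, 359, -45, -42, -24), (110, 806, -45, -43, -29), (130, 624, -45, -43, -26), (150, 915, -45, -43, -32), (170, 670, -43, -41, -38)]
```

Call:
carry_out --pt "0 0 0 0 -1" --pt "0 0 0 0 -1" --pt "0 0 0 0 -1" --force 50

```text
clock: 22.92
position: [0.56, 0.2373, 0.1133]
ee_rot: [0.127, 0.992, 0.0, -0.0]
ft_force: [0.3, -0.5, -3.1]
grip_width: 0.167
grasp_force: 117.3
```

Call:
carry_out --pt "0 0 0 0 -1" --pt "0 0 0 0 -1" --pt "0 0 0 0 -1" --force 30

```text
clock: 23.3
position: [0.56, 0.2373, 0.1133]
ee_rot: [0.127, 0.992, 0.0, -0.0]
ft_force: [0.8, 0.7, -3.3]
grip_width: 0.171
grasp_force: 117.3
```

Call:
carry_out --pt "0 0 0 0 -1" --pt "0 0 0 0 -1" --pt "0 0 0 0 -1" --force 20

```text
clock: 23.68
position: [0.5601, 0.2373, 0.1133]
ee_rot: [0.127, 0.992, 0.0, -0.0]
ft_force: [0.2, 0.3, -3.3]
grip_width: 0.167
grasp_force: 117.3
```

```bash
python3 - <<'E'
from h import *
o=st()
p=camera("scene"); incl(p); save(p,"s5")
p=camera("top"); incl(p)
E
```

```text
23.68 [0.5601 0.2373 0.1133] [[-0.968, 0.252, -0.0], [0.252, 0.968, 0.0], [0.0, 0.0, -1.0]] [ 0.2  0.3 -3.3] [0.15 0.31 0.08] 0.167 117.3
[(-30, 29, -14, -10, -5), (10, 80, -13, 4, 6), (30, 149, -13, 0, 6), (50, 143, -14, 0, 5), (70, 752, -34, -23, 2), (90, 309, -45, -38, -24), (110, 368, -45, -40, -25), (130, 485, -45, -43, -26), (150, 615, -45, -43, -27), (170, 358, -43, -41, -27)]
[(-50, 65, -4, 5, 7), (-30, 116, -7, 5, 8), (10, 36, -6, 5, 7), (30, 195, -7, 5, 7), (50, 191, -7, 5, 7), (70, 482, -44, -21, 6), (90, 359, -44, -42, -24), (110, 808, -45, -43, -29), (130, 642, -45, -43, -27), (150, 935, -45, -43, -32), (170, 674, -43, -41, -38)]
```

Call:
carry_out --pt "0 0 0 0 -0.95" --pt "0 0 0 0 -0.9" --force 40

```text
clock: 24.12
position: [0.5601, 0.2373, 0.1134]
ee_rot: [0.127, 0.992, 0.0, 0.0]
ft_force: [-0.8, 0.4, -2.8]
grip_width: 0.164
grasp_force: 117.3
```

Call:
carry_out --pt "0 0 0 0 -0.8" --pt "0 0 0 0 -0.75" --force 40

```text
clock: 24.38
position: [0.5601, 0.2373, 0.1134]
ee_rot: [0.127, 0.992, 0.0, -0.0]
ft_force: [0.4, 0.6, -4.5]
grip_width: 0.166
grasp_force: 117.3
```

Call:
carry_out --pt "0 0 0 0 -0.7" --pt "0 0 0 0 -0.7" --force 20

```text
clock: 24.62
position: [0.5601, 0.2373, 0.1134]
ee_rot: [0.127, 0.992, 0.0, 0.0]
ft_force: [0.3, 0.3, -1.8]
grip_width: 0.165
grasp_force: 117.3
```

Call:
carry_out --pt "0 0 0 0 -0.68" --pt "0 0 0 0 -0.68" --force 20

```text
clock: 24.88
position: [0.56, 0.2373, 0.1133]
ee_rot: [0.127, 0.992, 0.0, -0.0]
ft_force: [-0.5, -0.1, -3.4]
grip_width: 0.165
grasp_force: 117.3
```

Call:
carry_out --pt "0 0 0 0 -0.67" --force 20

```text
clock: 25.0
position: [0.56, 0.2373, 0.1134]
ee_rot: [0.127, 0.992, 0.0, -0.0]
ft_force: [-0.0, -0.1, -2.9]
grip_width: 0.169
grasp_force: 98.1
```

Call:
carry_out --pt "0 0 0 0 -0.67"

```text
clock: 25.12
position: [0.5601, 0.2373, 0.1133]
ee_rot: [0.127, 0.992, 0.0, -0.0]
ft_force: [0.6, -0.4, -2.8]
grip_width: 0.171
grasp_force: 98.1
```

Call:
carry_out --pt "0 0 0 0 -0.667"

```text
clock: 25.25
position: [0.5601, 0.2373, 0.1134]
ee_rot: [0.127, 0.992, 0.0, 0.0]
ft_force: [-0.4, 0.2, -3.2]
grip_width: 0.17
grasp_force: 91.4
```

Call:
carry_out --pt "0 0 0 0 -0.665"

```text
clock: 25.38
position: [0.56, 0.2372, 0.1133]
ee_rot: [0.127, 0.992, 0.0, -0.0]
ft_force: [-0.5, 0.2, -4.0]
grip_width: 0.172
grasp_force: 87.2
```

Call:
carry_out --pt "0 0 0 0 -0.655" --pt "0 0 0 0 -0.65"

```text
clock: 25.62
position: [0.5601, 0.2372, 0.1133]
ee_rot: [0.127, 0.992, 0.0, -0.0]
ft_force: [0.8, -0.6, -3.1]
grip_width: 0.177
grasp_force: 54.3
```

Call:
carry_out --pt "0 0 0 0 -0.645" --pt "0 0 0 0 -0.645"

```text
clock: 25.88
position: [0.5601, 0.2372, 0.1134]
ee_rot: [0.127, 0.992, 0.0, 0.0]
ft_force: [0.5, -1.1, -3.7]
grip_width: 0.179
grasp_force: 43.4
```

```bash
python3 - <<'E'
from h import *
o=st()
p=camera("top"); incl(p)
E
```

```text
25.88 [0.5601 0.2372 0.1134] [[-0.968, 0.252, 0.0], [0.252, 0.968, 0.0], [0.0, 0.0, -1.0]] [ 0.5 -1.1 -3.7] [0.1  0.27 0.  ] 0.179 43.4
[(-50, 85, -11, 5, 7), (-30, 141, -9, 5, 8), (10, 55, -10, 5, 8), (30, 202, -9, 5, 8), (50, 209, -12, 5, 7), (70, 489, -44, -21, 6), (90, 456, -44, -41, -24), (110, 859, -45, -43, -29), (130, 684, -45, -43, -27), (150, 944, -45, -43, -32), (170, 706, -43, -41, -37), (190, 37, -79, -78, -76)]
```

Call:
carry_out --pt "0 0 0 0 -0.64" --pt "0 0 0 0 -0.64"

```text
clock: 26.22
position: [0.5601, 0.2373, 0.1134]
ee_rot: [0.127, 0.992, 0.0, 0.0]
ft_force: [-0.7, 0.7, -3.2]
grip_width: 0.182
grasp_force: 32.3
```

Call:
carry_out --pt "0 0 0 0 -0.637" --pt "0 0 0 0 -0.637"

```text
clock: 26.48
position: [0.5601, 0.2373, 0.1134]
ee_rot: [0.127, 0.992, 0.0, 0.0]
ft_force: [-0.5, 0.1, -3.6]
grip_width: 0.18
grasp_force: 25.7
```

```bash
python3 - <<'E'
from h import *
o=st()
p=camera("top"); incl(p)
E
```

```text
26.48 [0.5601 0.2373 0.1134] [[-0.968, 0.252, 0.0], [0.252, 0.968, 0.0], [0.0, 0.0, -1.0]] [-0.5  0.1 -3.6] [0.06 0.33 0.02] 0.18 25.7
[(-50, 78, -12, 5, 7), (-30, 141, -9, 5, 7), (10, 34, -6, 5, 7), (30, 183, -5, 5, 7), (50, 198, -8, 5, 7), (70, 452, -44, -20, 7), (90, 361, -44, -41, -23), (110, 812, -45, -43, -29), (130, 651, -45, -43, -26), (150, 936, -45, -43, -32), (170, 667, -43, -41, -37)]
```

Call:
carry_out --pt "0 0 0 0 -0.634" --pt "0 0 0 0 -0.634"

```text
clock: 26.82
position: [0.5602, 0.2373, 0.1135]
ee_rot: [0.127, 0.992, 0.0, 0.0]
ft_force: [-0.4, -0.4, -0.9]
grip_width: 0.183
grasp_force: 19.1
```

Call:
carry_out --pt "0 0 0 0 -0.632" --pt "0 0 0 0 -0.632"

```text
clock: 27.08
position: [0.5602, 0.2373, 0.1135]
ee_rot: [0.127, 0.992, 0.0, 0.0]
ft_force: [0.3, 0.3, -1.6]
grip_width: 0.186
grasp_force: 14.7
```

```bash
python3 - <<'E'
from h import *
o=st()
p=camera("top"); incl(p)
E
```

```text
27.08 [0.5602 0.2373 0.1135] [[-0.968, 0.252, 0.0], [0.252, 0.968, 0.0], [-0.0, 0.0, -1.0]] [ 0.3  0.3 -1.6] [-0.09  0.01 -0.01] 0.186 14.7
[(-50, 80, -5, 13, 16), (-30, 130, -4, 11, 14), (10, 57, -13, 1, 4), (30, 197, -13, -1, 2), (50, 205, -21, -5, -2), (70, 696, -59, -39, -8), (90, 655, -64, -62, -45), (110, 722, -68, -65, -50), (130, 775, -72, -69, -55), (150, 815, -74, -72, -60), (170, 225, -76, -74, -72)]
```

Call:
carry_out --pt "0 0 0 0 -0.63" --pt "0 0 -0.02 0 -0.63" --pt "0 0 -0.04 0 -0.63" --pt "0 0 -0.06 0 -0.63" --pt "0 0 -0.08 0 -0.63" --pt "0 0 -0.1 0 -0.63" --pt "0 0 -0.12 0 -0.63" --pt "0 0 -0.14 0 -0.63" --pt "0 0 -0.16 0 -0.63" --pt "0 0 -0.16 0 -0.63"

```text
clock: 28.42
position: [0.5602, 0.2373, 0.1376]
ee_rot: [0.127, 0.992, 0.0, 0.0]
ft_force: [-1.2, -0.4, -2.0]
grip_width: 0.182
grasp_force: 10.4
```

```bash
python3 - <<'E'
from h import *
o=st()
p=camera("top"); incl(p)
for q in ["nut1","ball1_center"]:
    b=boxes_of(q,p); print(q,[(np.round(x["position"],3).tolist(),round(x["conf"],2)) for x in b[:4]])
p=camera("scene"); save(p,"s6"); incl(p)
E
```

```text
28.42 [0.5602 0.2373 0.1376] [[-0.968, 0.252, 0.0], [0.252, 0.968, 0.0], [-0.0, 0.0, -1.0]] [-1.2 -0.4 -2. ] [-0.02  0.09 -0.04] 0.182 10.4
[(-50, 66, 4, 14, 21), (-30, 139, 2, 16, 21), (10, 46, -15, -2, 1), (30, 206, -20, -6, -2), (50, 499, -65, -49, -11), (70, 661, -74, -49, -19), (90, 774, -82, -78, -63), (110, 746, -90, -86, -70), (130, 875, -96, -92, -81), (150, 502, -99, -97, -87)]
nut1 [([0.622, 0.186, 0.078], 0.69), ([0.663, 0.225, 0.064], 0.61), ([0.642, 0.249, 0.078], 0.58)]
ball1_center [([0.731, 0.197, 0.052], 0.59)]
[(10, 111, -19, -1, 4), (30, 195, -26, -10, -3), (50, 374, -68, -42, -12), (70, 919, -74, -52, -23), (90, 544, -82, -78, -61), (110, 616, -90, -86, -69), (130, 604, -95, -93, -79), (150, 46, -94, -85, -80)]
```

View pics/s6.png

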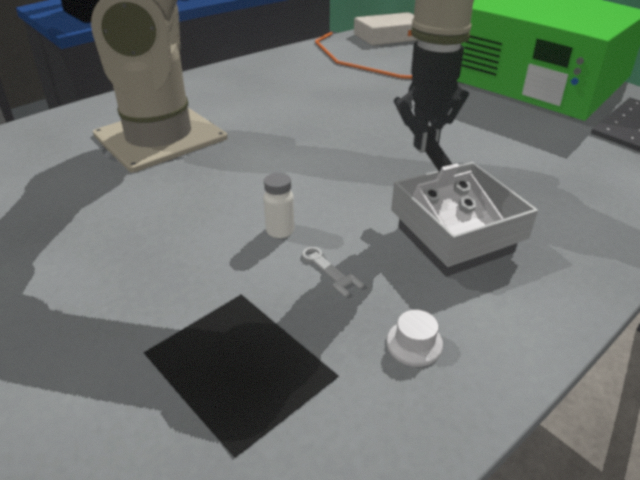

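Call:
carry_out --pt "0 0 -0.03 0 -0.63" --pt "0 0 -0.06 0 -0.63" --pt "0 0 -0.09 0 -0.63" --pt "0 0 -0.12 0 -0.63" --pt "0 0 -0.15 0 -0.63" --pt "0 0 -0.18 0 -0.63" --pt "0 0 -0.21 0 -0.63" --pt "0 0 -0.24 0 -0.63" --pt "0 0 -0.26 0 -0.63" --pt "0 0 -0.28 0 -0.63" --pt "0 0 -0.3 0 -0.63" --pt "0 0 -0.3 0 -0.63"

```text
clock: 30.22
position: [0.5601, 0.2373, 0.1827]
ee_rot: [0.127, 0.992, 0.0, 0.0]
ft_force: [-0.7, -0.3, 1.1]
grip_width: 0.182
grasp_force: 11.0
```

```bash
python3 - <<'E'
from h import *
o=st()
p=camera("top"); incl(p)
for q in ["nut1","ball1_center"]:
    b=boxes_of(q,p); print(q,[(np.round(x["position"],3).tolist(),round(x["conf"],2)) for x in b[:4]])
p=camera("scene"); save(p,"s7"); incl(p)
for q in ["nut1","ball1_center"]:
    b=boxes_of(q,p); print(q,[(np.round(x["position"],3).tolist(),round(x["conf"],2)) for x in b[:4]])
E
```

```text
30.22 [0.5601 0.2373 0.1827] [[-0.968, 0.252, 0.0], [0.252, 0.968, 0.0], [-0.0, 0.0, -1.0]] [-0.7 -0.3  1.1] [ 0.02  0.35 -0.03] 0.182 11.0
[(-50, 37, 16, 20, 22), (-30, 141, 9, 23, 30), (10, 82, -25, -8, -5), (30, 683, -80, -71, -16), (50, 1053, -102, -68, -36), (70, 935, -120, -112, -90), (90, 613, -133, -126, -109), (110, 237, -143, -137, -119)]
nut1 [([0.653, 0.175, 0.056], 0.72), ([0.656, 0.245, 0.065], 0.67), ([0.672, 0.223, 0.053], 0.63)]
ball1_center []
[(10, 138, -26, -8, 2), (30, 665, -89, -81, -19), (50, 1392, -104, -92, -41), (70, 975, -120, -112, -91), (90, 553, -134, -127, -109), (110, 253, -144, -137, -118)]
nut1 [([0.678, 0.222, 0.056], 0.7), ([0.664, 0.244, 0.064], 0.62), ([0.664, 0.178, 0.054], 0.59)]
ball1_center []
```

Call:
carry_out --pt "0 0 -0.03 0 -0.63" --pt "0 0 -0.06 0 -0.63" --pt "0 0 -0.09 0 -0.63" --pt "0 0 -0.12 0 -0.63" --pt "0 0 -0.15 0 -0.63" --pt "0 0 -0.18 0 -0.63" --pt "0 0 -0.2 0 -0.63" --pt "0 0 -0.22 0 -0.63" --pt "0 0 -0.24 0 -0.63" --pt "0 0 -0.26 0 -0.63" --pt "0 0 -0.26 0 -0.63" --pt "0 0 -0.26 0 -0.63"

```text
clock: 32.12
position: [0.56, 0.2373, 0.2213]
ee_rot: [0.127, 0.992, 0.0, -0.0]
ft_force: [0.1, 0.6, -2.2]
grip_width: 0.186
grasp_force: 10.9
```

```bash
python3 - <<'E'
from h import *
o=st()
p=camera("top"); incl(p)
for q in ["nut1","ball1_center"]:
    b=boxes_of(q,p); print(q,[(np.round(x["position"],3).tolist(),round(x["conf"],2)) for x in b[:4]])
p=camera("scene"); save(p,"s8"); incl(p)
for q in ["nut1","ball1_center"]:
    b=boxes_of(q,p); print(q,[(np.round(x["position"],3).tolist(),round(x["conf"],2)) for x in b[:4]])
E
python3 -c "
import cv2
i=cv2.imread('pics/s8.png')[80:290,360:560];cv2.imwrite('pics/s8c.png',cv2.resize(i,None,fx=2.8,fy=2.8))"
```

```text
32.12 [0.56   0.2373 0.2213] [[-0.968, 0.252, -0.0], [0.252, 0.968, 0.0], [0.0, 0.0, -1.0]] [ 0.1  0.6 -2.2] [0.07 0.05 0.01] 0.186 10.9
[(-50, 23, 20, 23, 25), (-30, 167, 13, 27, 33), (10, 352, -222, -83, -10), (30, 1179, -102, -73, -26), (50, 1132, -126, -111, -48), (70, 1012, -147, -137, -120), (90, 636, -160, -153, -136)]
nut1 [([0.668, 0.224, 0.05], 0.6), ([0.67, 0.252, 0.061], 0.58), ([0.465, 0.003, 0.098], 0.52), ([0.653, 0.176, 0.049], 0.47)]
ball1_center [([0.729, 0.195, 0.053], 0.43)]
[(-10, 20, 6, 9, 11), (10, 246, -66, -13, 0), (30, 1506, -105, -91, -32), (50, 1405, -127, -114, -52), (70, 1124, -148, -138, -119), (90, 681, -159, -153, -135)]
nut1 [([0.674, 0.25, 0.056], 0.78), ([0.657, 0.18, 0.051], 0.7), ([0.671, 0.223, 0.051], 0.54)]
ball1_center []
```

View pics/s8c.png

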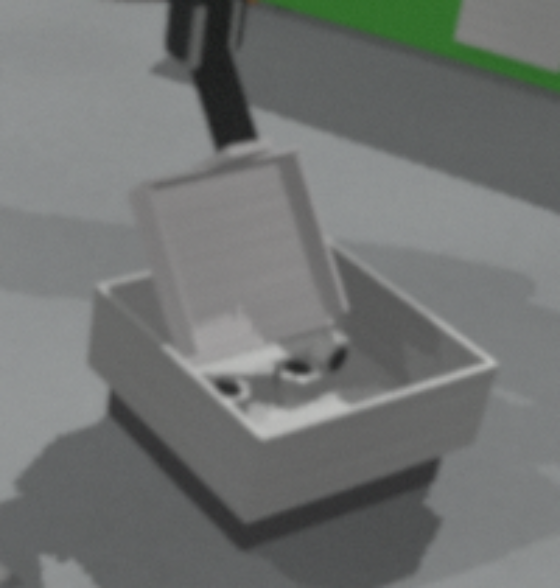

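Call:
carry_out --pt "0 0 0 0 -0.65" --pt "0 0 0 0 -0.7" --pt "0 0 -0.03 0 -0.7" --pt "0.02 0 -0.06 0 -0.7" --pt "0.03 0 -0.1 0 -0.7" --pt "0.03 0 -0.15 0 -0.7" --pt "0.03 0 -0.2 0 -0.7" --pt "0.03 0 -0.25 0 -0.7" --pt "0.03 0 -0.25 0 -0.7" --pt "0.03 0 -0.25 0 -0.7" --pt "0.03 0 -0.25 0 -0.7" --force 60

```text
clock: 33.9
position: [0.5556, 0.2384, 0.2585]
ee_rot: [0.127, 0.992, -0.0, -0.0]
ft_force: [0.8, -0.0, -1.3]
grip_width: 0.176
grasp_force: 58.7
```

```bash
python3 - <<'E'
from h import *
o=st()
for n in ("top","scene"):
  p=camera(n); incl(p); save(p,n+"9")
  for q in ["nut1","ball1_center"]:
    b=boxes_of(q,p); print(q,[(np.round(x["position"],3).tolist(),round(x["conf"],2)) for x in b[:4]])
a=cv2.imread("pics/top9.png")[80:270,70:260]; b=cv2.imread("pics/scene9.png")[90:280,370:560]
cv2.imwrite("pics/c9.png",cv2.resize(np.hstack([a,b]),None,fx=2.1,fy=2.1,interpolation=cv2.INTER_CUBIC))
E
```

```text
33.9 [0.5556 0.2384 0.2585] [[-0.968, 0.252, -0.0], [0.252, 0.968, -0.0], [0.0, -0.0, -1.0]] [ 0.8 -0.  -1.3] [ 0.02  0.06 -0.02] 0.176 58.7
[(-50, 28, 21, 23, 24), (-30, 194, 15, 27, 33), (10, 353, -89, -81, -9), (30, 1314, -101, -73, -26), (50, 1281, -127, -111, -48), (70, 1120, -147, -138, -120), (90, 695, -159, -153, -137)]
nut1 [([0.654, 0.179, 0.049], 0.69), ([0.668, 0.223, 0.049], 0.66)]
ball1_center [([0.729, 0.196, 0.054], 0.43)]
[(10, 260, -43, -14, -1), (30, 1608, -105, -90, -32), (50, 1483, -127, -114, -52), (70, 1169, -148, -138, -118), (90, 742, -159, -153, -136)]
nut1 [([0.672, 0.223, 0.046], 0.76), ([0.674, 0.25, 0.056], 0.68)]
ball1_center [([0.658, 0.18, 0.049], 0.55)]
```

View pics/c9.png

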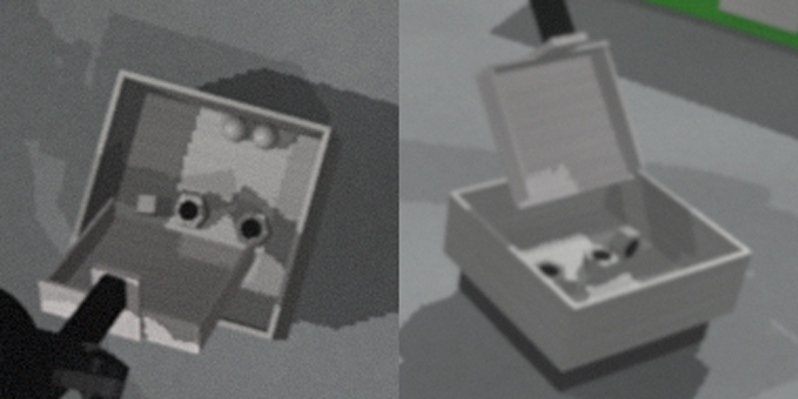

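Call:
carry_out --pt "0 0 -0.06 0 -0.7" --pt "0 0 -0.15 0 -0.7" --pt "0 0 -0.26 0 -0.7" --pt "0 0 -0.36 0 -0.7" --pt "0 0 -0.43 0 -0.7" --pt "0 0 -0.45 0 -0.7"

```text
clock: 35.05
position: [0.5559, 0.2384, 0.3272]
ee_rot: [0.127, 0.992, 0.0, 0.0]
ft_force: [0.0, 0.7, -2.1]
grip_width: 0.176
grasp_force: 58.7
```

Call:
carry_out --pt "-0.03 -0.07 0 0 -0.7" --pt "-0.09 -0.2 0 0 -0.7" --pt "-0.16 -0.36 0 0 -0.7" --pt "-0.235 -0.54 0 0 -0.7" --pt "-0.32 -0.73 0 0 -0.7" --pt "-0.4 -0.92 0 0 -0.7"

```text
clock: 35.8
position: [0.5789, 0.0866, 0.3261]
ee_rot: [0.128, 0.992, -0.0, -0.0]
ft_force: [-0.1, 0.6, -1.7]
grip_width: 0.176
grasp_force: 58.6
```

Call:
carry_out --pt "-0.09 -0.2 0 0 -0.7" --pt "-0.17 -0.39 0 0 -0.7" --pt "-0.25 -0.57 0 0 -0.7" --pt "-0.33 -0.75 0 0 -0.7" --pt "-0.4 -0.92 0 0 -0.7"

```text
clock: 36.42
position: [0.6016, -0.0621, 0.3261]
ee_rot: [0.128, 0.992, -0.0, -0.0]
ft_force: [0.2, 0.5, -0.9]
grip_width: 0.178
grasp_force: 58.6
```

Call:
carry_out --pt "-0.08 -0.19 0 -0.05 -0.7" --pt "-0.16 -0.37 0 -0.12 -0.7" --pt "-0.24 -0.54 0 -0.22 -0.7" --pt "-0.3 -0.69 0 -0.34 -0.7" --pt "-0.35 -0.8 0 -0.45 -0.7" --pt "-0.38 -0.87 0 -0.55 -0.7" --pt "-0.4 -0.91 0 -0.6 -0.7" --pt "-0.4 -0.92 0 -0.62 -0.7" --pt "-0.4 -0.92 0 -0.62 -0.7"

```text
clock: 37.55
position: [0.6253, -0.2076, 0.3263]
ee_rot: [-0.035, 0.999, 0.0, -0.0]
ft_force: [0.1, 1.0, -2.6]
grip_width: 0.179
grasp_force: 58.6
```

```bash
python3 - <<'E'
from h import *
o=st()
p=camera("scene"); incl(p)
p=camera("top"); r=incl(p)
g=outline_of("scoop",p); c=cloud(p,g[0]["region"]); z=c[:,2]
lo=c[z<np.percentile(z,12)]; print("lip",lo.mean(0),z.min(), np.percentile(z,3))
E
```

```text
37.55 [ 0.6253 -0.2076  0.3263] [[-0.998, -0.069, -0.0], [-0.069, 0.998, 0.0], [0.0, 0.0, -1.0]] [ 0.1  1.  -2.6] [-0.02  0.09  0.05] 0.179 58.6
[(-10, 166, 7, 12, 20), (10, 643, -33, -10, 3), (30, 4274, -105, -92, -31), (50, 4063, -127, -114, -51), (70, 3169, -148, -138, -120), (90, 1911, -159, -153, -136)]
[(-50, 51, 21, 23, 25), (-30, 374, 13, 29, 35), (-10, 73, -5, 16, 29), (10, 80, -87, -85, -66), (30, 761, -81, -70, -28), (50, 858, -126, -110, -45), (70, 866, -147, -140, -120), (90, 630, -157, -152, -136)]
lip [ 0.70910828 -0.20830458  0.16343929] -0.003365013470576064 0.16946974131896259
```

Call:
carry_out --pt "0 0 0.1 0 -0.7" --pt "0 0 0.25 0 -0.7" --pt "0 0 0.42 0 -0.7" --pt "0 0 0.58 0 -0.7" --pt "0 0 0.74 0 -0.7" --pt "0 0 0.87 0 -0.7" --pt "0 0 0.95 0 -0.65" --pt "0 0 0.98 0 -0.645" --pt "0 0 0.98 0 -0.64"

```text
clock: 38.92
position: [0.6256, -0.2077, 0.1796]
ee_rot: [-0.035, 0.999, -0.0, 0.0]
ft_force: [0.1, 0.3, -1.7]
grip_width: 0.179
grasp_force: 34.6
```

Call:
carry_out --pt "0 0 0.03 0 -0.637" --pt "0 0 0.06 0 -0.637" --pt "0.02 0 0.085 0 -0.637" --pt "0.06 0 0.115 0 -0.637" --pt "0.1 0 0.14 0 -0.637" --pt "0.14 0 0.17 0 -0.637" --pt "0.18 0 0.2 0 -0.637" --pt "0.22 0 0.24 0 -0.637" --pt "0.26 0 0.28 0 -0.637" --pt "0.3 0 0.32 0 -0.637" --pt "0.33 0 0.35 0 -0.637" --pt "0.33 0 0.35 0 -0.637"

```text
clock: 40.42
position: [0.5751, -0.2112, 0.1264]
ee_rot: [-0.035, 0.999, 0.0, -0.001]
ft_force: [-2.0, 0.2, 0.7]
grip_width: 0.186
grasp_force: 26.0
```

```bash
python3 - <<'E'
from h import *
o=st()
p=camera("scene"); incl(p)
p=camera("top"); r=incl(p)
E
```

```text
40.42 [ 0.5751 -0.2112  0.1264] [[-0.998, -0.069, -0.001], [-0.069, 0.998, 0.0], [0.001, 0.0, -1.0]] [-2.   0.2  0.7] [ 0.02  0.41 -0.04] 0.186 26.0
[(-10, 137, -126, 6, 11), (10, 298, -16, -3, 4), (30, 353, -29, -14, -8), (50, 2058, -83, -76, -27), (70, 1932, -95, -88, -37), (90, 1728, -106, -100, -87), (110, 1686, -116, -111, -98), (130, 1293, -123, -119, -106)]
[(-30, 40, -128, 7, 114), (30, 163, -75, -16, -9), (50, 786, -82, -58, -23), (70, 783, -94, -88, -31), (90, 820, -105, -100, -88), (110, 783, -115, -111, -100), (130, 590, -123, -119, -111)]
```

Call:
carry_out --pt "0.04 0 0.05 0 -0.637" --pt "0.08 0 0.1 0 -0.637" --pt "0.12 0 0.16 0 -0.637" --pt "0.15 0 0.22 0 -0.637" --pt "0.18 0 0.28 0 -0.637" --pt "0.2 0 0.34 0 -0.637" --pt "0.22 0 0.4 0 -0.637" --pt "0.24 0 0.46 0 -0.637" --pt "0.25 0 0.49 0 -0.637" --pt "0.25 0 0.51 0 -0.637" --pt "0.25 0 0.52 0 -0.637" --pt "0.25 0 0.52 0 -0.637"

```text
clock: 42.12
position: [0.5388, -0.2137, 0.0489]
ee_rot: [-0.035, 0.999, -0.0, 0.0]
ft_force: [-1.5, -0.6, 2.2]
grip_width: 0.184
grasp_force: 24.8
```

```bash
python3 - <<'E'
from h import *
o=st()
p=camera("scene"); incl(p)
E
```

```text
42.12 [ 0.5388 -0.2137  0.0489] [[-0.998, -0.07, 0.0], [-0.07, 0.998, 0.0], [-0.0, -0.0, -1.0]] [-1.5 -0.6  2.2] [-0.06  0.22 -0.04] 0.184 24.8
[(-10, 50, 2, 4, 5), (10, 138, -12, 4, 5), (30, 183, -11, 3, 5), (50, 185, -12, 4, 5), (70, 1778, -45, -29, 1), (90, 1074, -46, -44, -31), (110, 1135, -46, -44, -31), (130, 1202, -46, -44, -31), (150, 1217, -45, -44, -31), (170, 1032, -44, -42, -36)]
```

Call:
carry_out --pt "0 0 0 0 -0.63" --pt "0 0 0 0 -0.6" --pt "0 0 0 0 -0.5" --pt "0 0 0 0 -0.2" --pt "0 0 0 0 0.3" --pt "0 0 0 0 0.6" --pt "0 0 0 0 0.6" --pt "0 0 -0.1 0 0.6" --pt "0 0 -0.3 0 0.6" --pt "0 0 -0.6 0 0.6" --pt "0 0 -0.9 0 0.6" --pt "0 0 -0.9 0 0.6"

```text
clock: 43.72
position: [0.5403, -0.2148, 0.1883]
ee_rot: [-0.035, 0.999, -0.001, 0.003]
ft_force: [-0.0, 0.6, -0.7]
grip_width: 0.803
grasp_force: 0.0
```

```bash
python3 - <<'E'
from h import *
o=st()
for n in ("scene","top"):
  p=camera(n); save(p,n+"10")
  g=outline_of("scoop",p); c=cloud(p,g[0]["region"]); c=c[c[:,2]<.015]; print(np.median(c,axis=0),np.percentile(c[:,2],[5,50,95]),cv2.minAreaRect(c[:,:2].astype(np.float32)))
  for q in ["nut1","ball1_center","flange","flask","spanner"]:
    b=boxes_of(q,p); print(q,[(np.round(x["position"],3).tolist(),round(x["conf"],2)) for x in b[:4]])
E
```

```text
43.72 [ 0.5403 -0.2148  0.1883] [[-0.998, -0.069, 0.007], [-0.069, 0.998, -0.001], [-0.007, -0.001, -1.0]] [-0.   0.6 -0.7] [ 0.   -0.06 -0.01] 0.803 0.0
[ 0.66141123 -0.20362136  0.00486519] [0.00260854 0.00486519 0.01111582] ((0.56930011510849, -0.20428165793418884), (0.2889280617237091, 0.12005558609962463), 3.8310585021972656)
nut1 [([0.645, -0.21, 0.006], 0.69), ([0.675, 0.249, 0.054], 0.68), ([0.67, 0.224, 0.05], 0.46), ([0.658, 0.182, 0.05], 0.4)]
ball1_center []
flange [([0.783, -0.02, 0.025], 0.7)]
flask [([0.476, -0.006, 0.065], 0.55)]
spanner [([0.601, -0.003, 0.006], 0.65)]
[ 0.66257841 -0.20870086  0.0056928 ] [0.00269707 0.0056928  0.00929889] ((0.5982072353363037, -0.21526479721069336), (0.2310323864221573, 0.11576954275369644), 3.9205219745635986)
nut1 [([0.666, 0.225, 0.05], 0.76), ([0.668, 0.249, 0.06], 0.67), ([0.651, 0.177, 0.051], 0.66)]
ball1_center [([0.73, 0.194, 0.054], 0.69)]
flange [([0.771, -0.006, 0.037], 0.62)]
flask [([0.465, 0.005, 0.1], 0.95)]
spanner [([0.604, -0.001, 0.006], 0.71)]
```

View pics/top10.png

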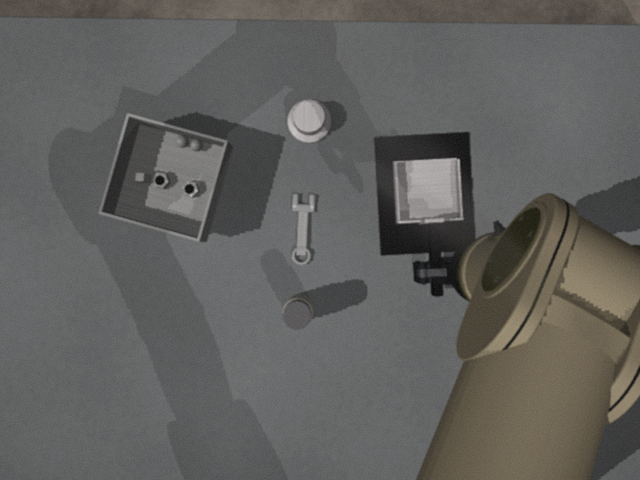

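The top view shows the scoop empty and flat on the mat at about (430,190). All three nuts and both balls are in the bin at about (140–195, 140–188), and the bystanders have not moved.

```bash
python3 -c "
from workcell import ticket
print(ticket.hand_in())"
```

```text
the job is handed in; nothing more can be done
None
```

The job is handed in, with no verdict returned: the last images show all three nuts and both balls in the bin, the empty scoop flat and released on the mat, and the flange plug, jar and spanner where they were. I tipped the scoop by easing the grip so it pivoted in the fingers, because the moves cannot lean the tool. The lip therefore swung down onto the bin floor rather than staying at the rim.

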